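Square the fork spindle's flat to its setscrew and lock it with the hex key

ROBOT

A 7-joint arm with a two-finger parallel gripper is mounted at the origin on the work surface. World frame = base frame: x ahead of the robot, y to its left, z up, the work surface at z = 0. Lengths are in m, angles in rad, forces in N, time in s.
With the tool pointing down it reaches from about 0.4 to 0.875 m from the base axis. Payload 19.3 kg.
Tool frame: the origin (TCP) lies at the very end of the fingers, on their centre line; the grasp point (between the pads) lies 19 mm behind it; x points along the fingers, y is the direction in which the jaws open and shut, and the axes are right-handed (so a half turn about x gives the same grasp; the last joint's range is limited). The gripper opens to 85 mm and grips with 20 to 120 N. Pads are 22 mm wide; open, the fingers measure 114 mm over their backs; the gripper's body (76 mm by 85 mm) begins 54 mm behind the grasp point. The pads swing forward as they close: fully open they stand 13 mm farther back than shut.
Start: joints at [-1.273, 0.521, -0.036, 1.599, 0.021, 1.021, -0.113], TCP at [0.225, 0.583, 0.231] pointing down, gripper open.
Joint ranges: [-2.91, 2.91], [-0.3, 2.13], [-1.5, 1.42], [0.17, 2.43], [-1.26, 4.41], [0.16, 1.93], [-2.52, 2.52]. Speed limits (rad/s): [1.89, 1.89, 2.39, 2.39, 3.01, 3.01, 3.01].

INTERFACE

Orientations are given as [roll, pitch, yaw] about the fixed x, y, z axes, in that order (R = Rz(yaw) Ry(pitch) Rx(roll)).
In Python, from workcell import bot, grab_frame, job_done gives the robot as it stands.
- The arm moves only by the shell command python3 -m pendant 'ROWS' [OPENING] [FORCE]. ROWS is JSON, a list of rows, each a list of 4 numbers: the shift along the tool's x, y, z in mm, then the turn about the tool's x in degrees. A call has 1 to 12 rows; each row shifts and turns the commanded pose from where the row before left it, along the tool's axes as they then stand; what a row does not reach is not made up. A row lasts 1/8 s, in which the tool goes at most 62.5 mm and 10.7 degrees, less where a joint would pass 70% of its speed; a pose out of reach is approached as far as the arm can. A call is refused whole if a number of a shift passes 62.5 or a number of a turn 10.7, either way. A call with a gripper value outside its range is refused whole. OPENING is the opening, from -1 (shut) to 1 (fully open), set as the call begins (- or left out, the last holds). The fingers move at their own pace and stop on an object; FORCE is the grip in N (left out, the last holds). Time passes only in rows, so rows that do not move let the fingers close. It gives the time, the measured TCP pose, the force and the opening at its end, in the units of the state.
- bot.observe(): the state, without advancing time (a new reading comes with each control period).
- grab_frame(name): name is "side" or "top" or "wrist"; returns a dict with "img" (384x512x3 uint8, red, green, blue), "fovy" (degrees; the focal length in pixels is half the picture's height over the tangent of half this angle, whatever the lens; pixels are square), "cx", "cy" (the principal point, pixels), "k1" (the pictures are not rectified: a ray, as slopes to the right and down, at radius r is drawn at 1 + k1 r^2 times it, then the intrinsics apply), "R" (3x3) and "t" (3): a world point X has camera coordinates R X + t. Camera axes: x right, y down, z forward; pixel columns grow to the right and rows downward; lengths in m; the calibration is good to about 2 mm. A picture is of the moment at which its call begins. There is no depth.
- job_done(): hands the job in, once; it reports no verdict.
The state is a dict: "clock": time; "qpos": joint angles; "qd": joint speeds; "joint_efforts": joint torques, N m; "position": TCP position; "tool_rot": TCP orientation; "force": force on the tool from outside, world axes, zero at the start; "moment": the same for the moment, N m; "grip_width": finger opening in m.
Only numpy, scipy, OpenCV 4.12 (cv2) and the standard library are available. Lean on these libraries where they do the work, as an engineer would, in place of code of your own. Each camera call takes 0.05 s, during which the arm holds its last target.

TASK

Turn the fork-holding spindle by the red peg on its black wheel until the bright flat on the shaft faces straight up, square to the setscrew above it. Then tighten the setscrew clockwise with the hex key that stands in it until it is firmly home on the flat, without straining it. Let go of everything and leave the loose blanks and the tin where they lie.

Things in the scene. Friction and masses are not known exactly. Their poses are not given: they have to be found in the camera images.
- jig: Fixed jig on a blue base plate 130 x 200 x 12 mm (its x, y). Origin: centre of its underside, on the table; z up, y along the spindle, whose axis lies 90 mm up. Over the origin: grey bearing block 50 x 50 mm, top at 115 mm, with the setscrew's boss on it. A grey steady, 40 mm wide, top at 102 mm, at y = -80 mm. The fork reaches along the axis to y = +264 mm.
- boss (a point): Centre of the top of the steel boss (26 mm across) that holds the setscrew: 125 mm straight above the jig's origin, on the setscrew's and key's vertical axis. Nothing in the jig but the key stands higher than 131 mm.
- spindle (a joint): Spindle angle about the jig's +y axis, rad; 0: flat facing straight up at the setscrew. Positive: flat and peg lean to the jig's +x. Starts at 0.5 to 1.6, can turn from -1.0 to 1.9. Stiff bearing: about 0.12 N m (4 N at the peg) moves it; it stays where it is left until the setscrew clamps it.
- peg (a point): Red peg on the black wheel (80 mm across, at jig y = -105 to -115 mm): 10 mm thick, along the jig's y from -115 to -167 mm, 32 mm off the spindle's axis. This point: on its centre line at y = -144 mm. It stands (spindle angle - 0.8) rad from straight up, positive to the jig's +x: with the flat up it is 0.8 rad short of the top on the -x side. It can be pushed sideways.
- flat (a point): Middle of the flat's width on the bare shaft between block and fork clamp, at jig y = +45 mm. The dark shaft is 20 mm in diameter; the bright flat, 15 mm wide, runs along all of it, 6.5 mm from the axis.
- shaft: The D-shaped shaft with the fork clamp and fork, all turning with the wheel. Origin on the spindle's axis straight below the setscrew, 90 mm up; y along the axis, z the way the flat faces.
- setscrew: Setscrew; origin: centre of its tip (radius 3 mm). Sinks 2.5 mm per rad clockwise (from above); from the start it meets the flat after 1.7 to 3.4 rad (the shaft's round 1.4 rad sooner: wrong). Turns at 0.12 N m or less; on the flat this jumps to 0.35, then climbs by about 1 N m per rad. Firmly home: 0.55 to 0.75 N m (9 to 12 N at 60 mm along the key) for half a second. Strained: above 0.9 N m. Springs back a little when let go.
- key_end (a point): End of the L-shaped hex key's level arm, on its centre line. The leg stands in the setscrew and cannot be pulled out; the arm, 8 mm thick, runs from the screw's axis to this point 80 mm away, the last 26 mm in an orange sleeve 12 mm thick. 167 to 172 mm up at the start; it turns and sinks with the screw. A finger beside the arm can push it round as far as is needed.
- fork_blank: Loose flat steel fork blank, 166 x 25 x 5 mm, lying in front of the jig along its own y; origin about its middle, underside. To be left alone.
- spoon_blank: Loose spoon blank, 150 x 36 x 6 mm, lying behind the jig; origin near its middle, underside. To be left alone.
- paste_tin: Loose closed tin of polishing paste, 60 mm across, 55 mm high, origin centre of its underside. To be left alone.

How it is judged:
By the outcome, as a careful person would: the job done as asked, in the order asked, and still so for the second after the job is handed in, with the robot touching nothing.
It also fails if it takes over 66 s, if anything falls off the work surface, if the arm or the gripper's body presses on something with over 40 N, if the wrist force passes 120 N, or if a joint passes its speed limit or range.

## Working session

There is one attempt and no reset: what is moved stays moved. The work goes in short steps, Python scripts to look and compute and a shell command to move; the robot and the scene stay as the last step left them, time stands still between calls to the robot, and variables do not carry over. Pictures are saved under pics/ and viewed, and the job is handed in when it is done.

```bash
ls; mkdir -p pics; python3 - <<'E'
from workcell import bot, grab_frame
import cv2
print(bot.observe())
for n in ["side","top","wrist"]:
    f=grab_frame(n); cv2.imwrite(f"pics/{n}0.png",f["img"][:,:,::-1])
    print(n,f["fovy"],f["cx"],f["cy"],f["k1"],f["R"],f["t"])
E
```

```text
pics
{'clock': 0.0, 'qpos': array([-1.27324215,  0.52201954, -0.03631275,  1.60000216,  0.02119534,
        1.02110531, -0.11278436]), 'qd': array([ 2.27062238e-04, -4.88144755e-04, -5.75272508e-04, -8.93820191e-05,
        4.82425324e-04,  6.68877115e-04,  8.56218856e-04]), 'joint_efforts': array([ 1.69064160e-04, -9.27083158e+01,  1.98010504e+00, -3.69931054e+01,
        1.78424874e-02,  8.32770980e-03,  1.03830416e-05]), 'position': array([0.22461992, 0.58287773, 0.23072454]), 'tool_rot': array([-1.49615152,  1.56964678, -1.86391528]), 'force': array([ 0.35433719,  0.59527627, -0.47583121]), 'moment': array([-0.03215865,  0.09181589, -0.06282327]), 'grip_width': 0.08557034712039141}
side 45.782934455144684 259.35174106403326 180.40276986730768 0.010875931504667117 [[ 0.83945241 -0.54333574 -0.01029163]
 [-0.33251437 -0.49857045 -0.80053838]
 [ 0.42983001  0.67543599 -0.59919311]] [-0.52358839  0.27897259  0.83773456]
top 48.05537714211846 265.20882880843493 187.2537196161578 -0.1476570010597986 [[-2.77454782e-02 -9.99614998e-01 -2.11187072e-04]
 [-9.87047981e-01  2.74300597e-02 -1.58062886e-01]
 [ 1.58007824e-01 -4.17707860e-03 -9.87429025e-01]] [-0.05012537  0.61956531  0.81309539]
wrist 71.032190147833 254.87694767297322 192.19213749158868 -0.04454527544775347 [[ 0.35944103  0.93316715 -0.00109908]
 [ 0.88576976 -0.34081325  0.31505278]
 [ 0.29362233 -0.11421643 -0.94907352]] [-0.62378785 -0.0397153   0.38136552]
```

View pics/side0.png

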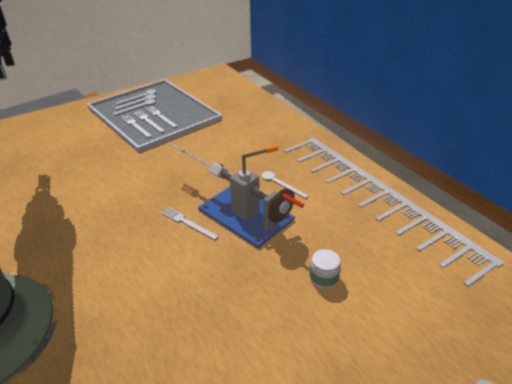

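View pics/top0.png

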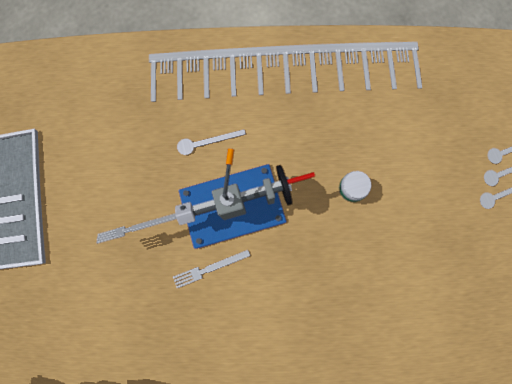

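View pics/wrist0.png

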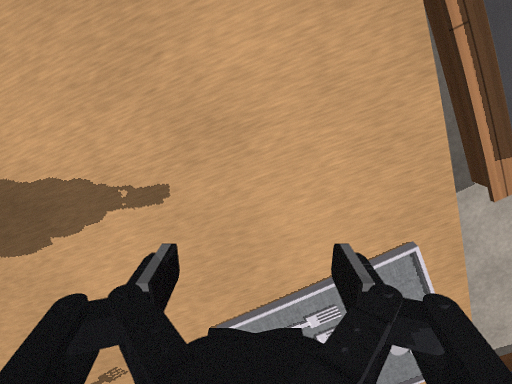

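Side: the jig is at about (245,205), with the key arm from (243,157) to (278,149) and the red peg at (292,200). Top: the boss is at about (228,200), the key sleeve end at (230,150), the peg at (290–314,177) and the tin at (355,187). Next I measure these.

```bash
cat > h.py <<'E'
import numpy as np, cv2
from workcell import bot, grab_frame
def K(f):
    F=f["img"].shape[0]/2/np.tan(np.radians(f["fovy"])/2); return np.array([[F,0,f["cx"]],[0,F,f["cy"]],[0,0,1.]])
def proj(f,X):
    X=np.atleast_2d(X).astype(float)
    return cv2.projectPoints(X,cv2.Rodrigues(f["R"])[0],f["t"],K(f),np.array([f["k1"],0,0,0.]))[0][:,0]
def ray(f,p):
    s=cv2.undistortPoints(np.array([[p]],float),K(f),np.array([f["k1"],0,0,0.]))[0,0]
    R=np.array(f["R"]); d=R.T@np.array([s[0],s[1],1]); return -R.T@np.array(f["t"]), d/np.linalg.norm(d)
def onplane(f,p,z):
    o,d=ray(f,p); return o+d*(z-o[2])/d[2]
def tri(rs):
    A=sum(np.eye(3)-np.outer(d,d) for o,d in rs); b=sum((np.eye(3)-np.outer(d,d))@o for o,d in rs)
    X=np.linalg.solve(A,b); return X,[np.linalg.norm(np.cross(X-o,d))*1000 for o,d in rs]
def crop(f,c,w,h,s,name):
    x,y=c; cv2.imwrite("pics/"+name,cv2.resize(f["img"][y-h:y+h,x-w:x+w,::-1],None,fx=s,fy=s,interpolation=cv2.INTER_CUBIC))
E
python3 - <<'E'
from h import *
for n,c in [("top",(245,195)),("side",(245,195))]:
    f=grab_frame(n); hsv=cv2.cvtColor(f["img"],cv2.COLOR_RGB2HSV)
    for nm,lo,hi in [("blue",(105,150,60),(125,255,255)),("orange",(8,200,170),(16,255,255)),("red",(0,190,90),(5,255,255))]:
        m=cv2.inRange(hsv,lo,hi)
        if n=="side" : m[:, 330:]=0;m[:130]=0
        k,l,st,ce=cv2.connectedComponentsWithStats(m)
        for i in range(1,k):
            if st[i][4]>15: 
                print(n,nm,st[i],ce[i])
                if nm!="blue":
                    ys,xs=np.where(l==i); r=cv2.minAreaRect(np.c_[xs,ys].astype(np.float32)); print(cv2.boxPoints(r).round(1).tolist())
        if nm=="blue":
            pts=np.argwhere(m)[:,::-1].astype(np.float32)
            w=np.array([onplane(f,p,.012)[:2] for p in pts if True],np.float32)
            r=cv2.minAreaRect(w); print("blue rect",r)
    crop(f,c,80,60,5,n+"1.png")
E
```

```text
top blue [228 165  46  27 636] [250.07232704 177.94968553]
top blue [180 177  45  28 610] [201.32622951 191.28032787]
top blue [ 188  193   98   55 2408] [235.58803987 221.82184385]
blue rect ((0.5872201323509216, 0.0033626556396484375), (0.1266544908285141, 0.1965949386358261), 14.642757415771484)
top red [287 173  28  10 124] [300.4516129  177.74193548]
[[286.5, 179.1999969482422], [313.29998779296875, 171.5], [314.6000061035156, 176.10000610351562], [287.79998779296875, 183.8000030517578]]
side blue [218 191  11  11  46] [224.39130435 197.2826087 ]
side blue [207 204  47  37 273] [228.90842491 221.07326007]
blue rect ((0.5819799900054932, 0.000197581946849823), (0.11455705016851425, 0.18665151298046112), 14.8502779006958)
side orange [267 146  11   4  26] [271.57692308 147.46153846]
[[266.70001220703125, 147.3000030517578], [276.70001220703125, 145.3000030517578], [277.1000061035156, 147.60000610351562], [267.1000061035156, 149.60000610351562]]
side red [283 193  20  13  73] [291.4109589  198.98630137]
[[282.0, 196.0], [283.6000061035156, 192.8000030517578], [302.79998779296875, 202.39999389648438], [301.20001220703125, 205.60000610351562]]
```

View pics/top1.png

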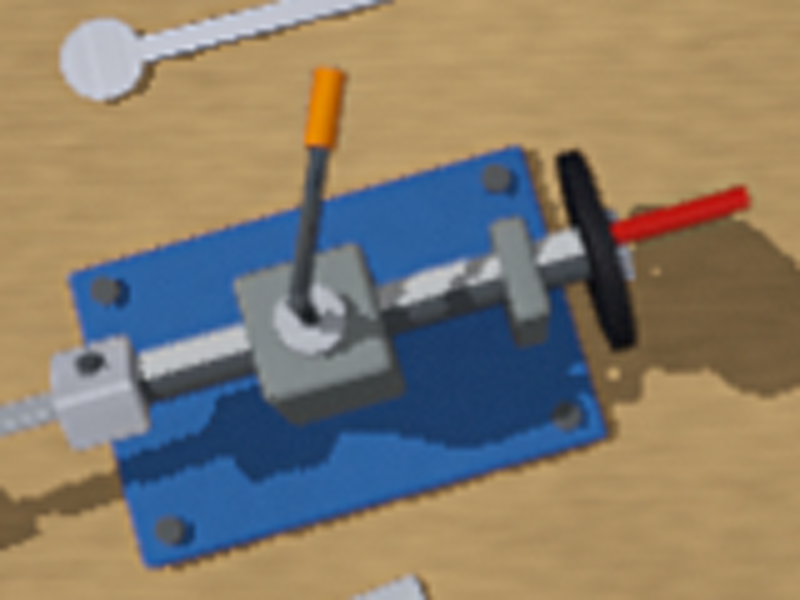

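View pics/side1.png

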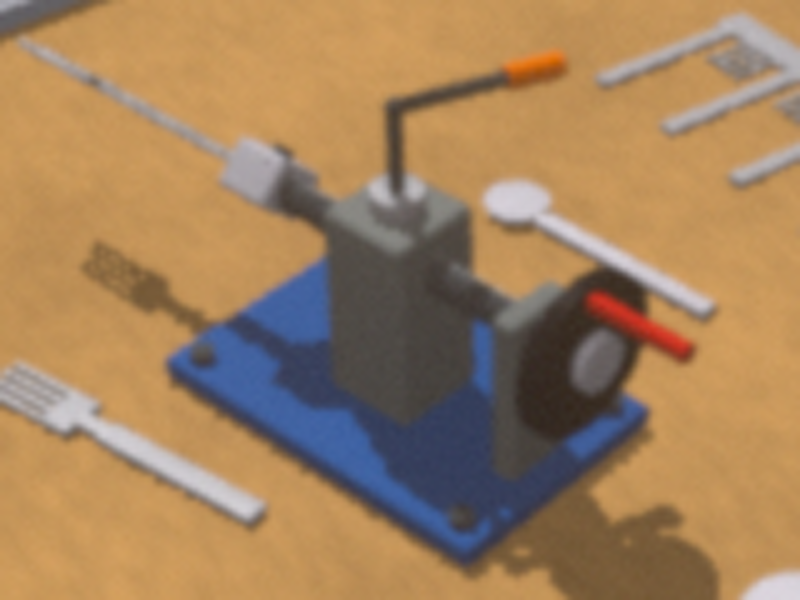

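```bash
cat >> h.py <<'E'
O=np.array([0.5872,0.0034,0]); YAW=np.radians(14.64)
def J(p): # jig->world
    c,s=np.cos(YAW),np.sin(YAW); return O+np.array([[c,-s,0],[s,c,0],[0,0,1]])@np.array(p,float)
def Ji(w):
    c,s=np.cos(YAW),np.sin(YAW); return np.array([[c,s,0],[-s,c,0],[0,0,1]])@(np.array(w)-O)
E
python3 - <<'E'
from h import *
T=grab_frame("top");S=grab_frame("side")
for nm,a,b in [("keyend",(230.6,149),(277.6,147.4)),("pegend",(314,174.3),(302.6,205)),("elbow",(226,196.5),(244,156))]:
    X,e=tri([ray(T,a),ray(S,b)]); print(nm,X.round(4),Ji(X).round(4),np.round(e,1))
print("boss",proj(T,J([0,0,.125])),proj(S,J([0,0,.125])))
print("corners top",[proj(T,J([x,y,.012])).round(1).tolist() for x in(-.065,.065) for y in (-.1,.1)])
print("corners side",[proj(S,J([x,y,.012])).round(1).tolist() for x in(-.065,.065) for y in (-.1,.1)])
for th in np.arange(.5,1.7,.1):
    a=th-.8
    P=[J([.032*np.sin(a),y,.09+.032*np.cos(a)]) for y in(-.115,-.167)]
    print(round(th,2),proj(T,P).round(1).tolist(),proj(S,P).round(1).tolist())
E
```

```text
keyend [ 0.6687 -0.0082  0.1681] [ 0.076  -0.0319  0.1681] [0.3 0.3]
pegend [ 0.628  -0.1576  0.123 ] [-0.0012 -0.1661  0.123 ] [0.3 0.3]
elbow [5.852e-01 3.000e-04 1.712e-01] [-0.0028 -0.0025  0.1712] [1. 1.]
boss [[226.81412859 198.41664942]] [[244.2487548  172.33984333]]
corners top [[[286.7, 222.2]], [[193.4, 249.2]], [[269.0, 163.1]], [[177.7, 189.2]]]
corners side [[[258.1, 245.2]], [[197.3, 205.9]], [[295.5, 215.8]], [[235.2, 181.7]]]
0.5 [[288.7, 186.3], [315.7, 178.5]] [[280.7, 197.4], [300.3, 208.1]]
0.6 [[288.3, 184.6], [315.3, 176.8]] [[281.7, 196.4], [301.2, 207.1]]
0.7 [[287.8, 182.9], [314.8, 175.2]] [[282.7, 195.5], [302.2, 206.1]]
0.8 [[287.3, 181.3], [314.3, 173.5]] [[283.6, 194.7], [303.2, 205.3]]
0.9 [[286.8, 179.7], [313.8, 171.9]] [[284.6, 194.1], [304.1, 204.6]]
1.0 [[286.3, 178.1], [313.2, 170.4]] [[285.6, 193.6], [305.1, 204.1]]
1.1 [[285.8, 176.6], [312.7, 168.9]] [[286.5, 193.2], [306.0, 203.7]]
1.2 [[285.3, 175.1], [312.1, 167.5]] [[287.4, 192.9], [306.9, 203.4]]
1.3 [[284.8, 173.8], [311.6, 166.1]] [[288.2, 192.8], [307.7, 203.2]]
1.4 [[284.4, 172.6], [311.1, 165.0]] [[289.0, 192.8], [308.4, 203.2]]
1.5 [[283.9, 171.5], [310.5, 163.9]] [[289.8, 193.0], [309.1, 203.3]]
1.6 [[283.5, 170.5], [310.1, 163.0]] [[290.4, 193.3], [309.8, 203.6]]
```

```bash
sed -i 's/0.5872,0.0034,0/0.5872,0.0022,0/' h.py; cat >> h.py <<'E'
from scipy.spatial.transform import Rotation as Ro
def toolR(s=None):
    s=s or bot.observe(); return Ro.from_euler("xyz",s["tool_rot"]).as_matrix()
def plan(jp,s=None,ydir=None):
    """shift to jig point jp in tool mm; turn to make tool y along jig dir ydir (deg, about vertical) or its opposite"""
    s=s or bot.observe(); R=toolR(s); d=R.T@(J(jp)-s["position"])*1000
    print("clock",s["clock"],"tcp jig mm",(Ji(s["position"])*1000).round(1),"F jig",(Ji(s["force"]+O)).round(1),"w",round(s["grip_width"]*1000,1))
    print("tool shift",d.round(1)); 
    yj=Ji(R[:,1]+O); a=np.degrees(np.arctan2(yj[1],yj[0])); print("tool y at",a.round(2),"deg in jig; x axis world",R[:,0].round(3), "z jig",Ji(R[:,2]+O).round(3))
E
python3 -c "
from h import *
plan([0,-.08,.2])"
```

```text
clock 0.35 tcp jig mm [-203.9  653.7  231.2] F jig [-0.4 -0.3  0.3] w 85.1
tool shift [  31.3 -476.7  593.8]
tool y at 54.29 deg in jig; x axis world [-0. -0. -1.] z jig [ 0.812 -0.584  0.   ]
```

```bash
python3 -m pendant '[[0,-20,25,0],[0,-38,47.5,0],[0,-38,47.5,0],[0,-38,47.5,0],[0,-38,47.5,0],[0,-38,47.5,0],[0,-38,47.5,0],[0,-38,47.5,0],[0,-38,47.5,0],[0,-38,47.5,0],[0,-38,47.5,0],[0,-38,47.5,0]]' 1 20; python3 -c "
from h import *
plan([0,-.08,.2]);print(bot.observe()['qpos'])"
```

```text
clock: 1.85
position: [0.579, -0.0242, 0.2315]
tool_rot: [0.766, 1.57, 0.399]
force: [0.8, 1.3, 0.8]
grip_width: 0.0851
clock 1.85 tcp jig mm [-14.6 -23.4 231.5] F jig [1.1 1.1 0.8] w 85.1
tool shift [ 31.5 -37.4  44.9]
tool y at 54.3 deg in jig; x axis world [ 0.  0. -1.] z jig [ 0.812 -0.584  0.   ]
[-0.17738308  0.45328204  0.16280377  1.73114517 -0.08671296  0.96375487
  1.22197558]
```

```bash
python3 -m pendant '[[0,-18,22.5,0],[0,-19,22.5,0],[0,0,0,9],[0,0,0,9],[0,0,0,9],[0,0,0,9],[0,0,0,9],[0,0,0,9.3],[0,0,0,0]]' 1 20; python3 -c "
from h import *
plan([0,-.08,.2]);print(bot.observe()['qpos'])"
```

```text
clock: 2.98
position: [0.6068, -0.0729, 0.2312]
tool_rot: [-0.815, 1.57, -2.129]
force: [0.4, 0.1, -1.0]
grip_width: 0.0853
clock 2.975 tcp jig mm [ -0.  -77.6 231.2] F jig [ 0.4  0.  -1. ] w 85.3
tool shift [31.2  0.   2.4]
tool y at 0.05 deg in jig; x axis world [-0. -0. -1.] z jig [ 0.001 -1.     0.   ]
[-0.25390315  0.5316273   0.4093942   1.65479033 -0.24090426  1.00554882
  0.4912637 ]
```

```bash
python3 -m pendant '[[40,0,2.4,0],[50,0,0,0],[40,0,0,0],[20,0,0,0],[3,0,0,0],[0,0,0,0]]' 1 20; python3 -m pendant '[[0,0,0,0],[0,0,0,0],[0,0,0,0],[0,0,0,0],[0,0,0,0],[0,0,0,0]]' -0.3 20;  python3 -c "
from h import *
plan([0,-.08,.08])
f=grab_frame('side');crop(f,(245,195),80,60,5,'s2.png')"
```

```text
clock: 3.72
position: [0.6081, -0.0756, 0.0795]
tool_rot: [1.29, 1.569, -0.025]
force: [0.8, -0.1, -0.2]
grip_width: 0.0857
clock: 4.47
position: [0.6086, -0.0752, 0.0792]
tool_rot: [1.36, 1.568, 0.045]
force: [3.5, 1.1, 7.2]
grip_width: 0.0392
clock 4.475 tcp jig mm [  1.1 -80.3  79.2] F jig [3.7 0.2 7.2] w 39.2
tool shift [-0.8 -1.1 -0.3]
tool y at 0.01 deg in jig; x axis world [ 0.003  0.    -1.   ] z jig [ 0.    -1.     0.001]
```

View pics/s2.png

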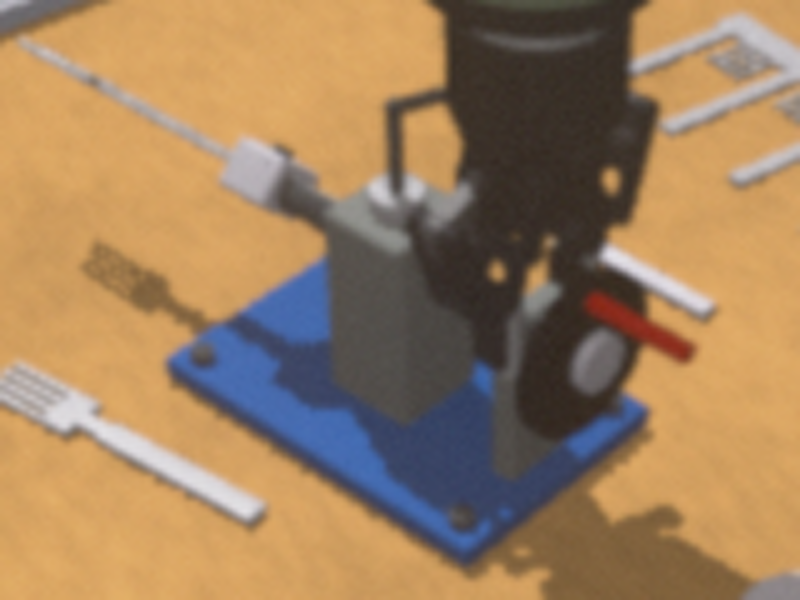

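```bash
python3 -m pendant '[[0,1.3,0,0],[0,0,0,0],[0,0,0,0]]' -0.3 20; python3 -c "
from h import *
plan([0,-.08,.08]);print(bot.observe()['moment'])"
```

```text
clock: 4.9
position: [0.6086, -0.0752, 0.0792]
tool_rot: [1.897, 1.57, 0.582]
force: [-6.5, 1.1, 13.3]
grip_width: 0.0396
clock 4.9 tcp jig mm [  1.2 -80.3  79.2] F jig [-6.   2.7 13.3] w 39.6
tool shift [-0.8 -1.2 -0.3]
tool y at -0.01 deg in jig; x axis world [ 0.  0. -1.] z jig [-0. -1. -0.]
[0.23958365 0.99960257 0.13193308]
```

```bash
python3 -m pendant '[[0,0,0,0],[0,0,0,0],[0,0,0,0],[-40,0,0,0],[-40,0,0,0],[-20,0,10,0],[0,0,30,0],[0,0,24,0],[0,0,0,0]]' 1 20; python3 - <<'E'
from h import *
f=grab_frame("top");cv2.imwrite("pics/t3.png",f["img"][:,:,::-1])
hsv=cv2.cvtColor(f["img"],cv2.COLOR_RGB2HSV); m=cv2.inRange(hsv,(100,110,40),(128,255,255))
# near edge (image-bottom): lowest blue pixel in each column
pts=[(u,np.where(m[:,u])[0].max()+.5) for u in range(198,282) if m[:,u].any()]
w=np.array([onplane(f,p,.012)[:2] for p in pts],np.float32)
vx,vy,x0,y0=cv2.fitLine(w,cv2.DIST_HUBER,0,.01,.01).ravel()
print("near edge yaw",np.degrees(np.arctan2(-vx*np.sign(vy),abs(vy))), [Ji([x0,y0,.012])*1000])
# left edge and upper edge
pts=[(np.where(m[v])[0].min()-.5,v) for v in range(194,245)]
w=np.array([onplane(f,p,.012)[:2] for p in pts],np.float32)
vx,vy,x0,y0=cv2.fitLine(w,cv2.DIST_HUBER,0,.01,.01).ravel()
print("left edge yaw",np.degrees(np.arctan2(vy*np.sign(vx),abs(vx))), Ji([x0,y0,.012])*1000)
plan([0,-.144,.105])
E
```

```text
clock: 6.02
position: [0.6247, -0.139, 0.1782]
tool_rot: [-0.271, 1.57, -1.589]
force: [-0.4, 0.7, 0.2]
grip_width: 0.0855
near edge yaw 61.965446 [array([-28.85364492,  33.47199817,  12.        ])]Traceback (most recent call last):
  File "<stdin>", line 10, in <module>
    return umr_minimum(a, axis, None, out, keepdims, initial, where)
ValueError: zero-size array to reduction operation minimum which has no identity
```

View pics/t3.png

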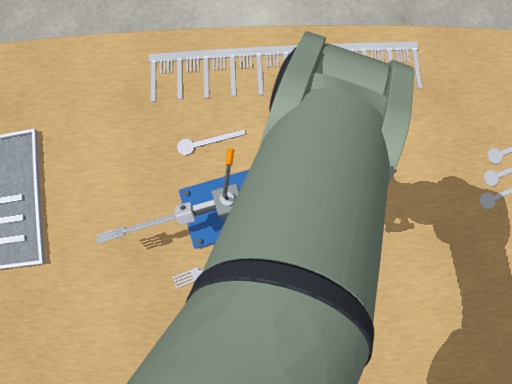

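The arm hides the jig in the top view, so I use the first top picture; the camera is fixed.

```bash
python3 - <<'E'
from h import *
f=grab_frame("top"); f["img"]=cv2.imread("pics/top0.png")[:,:,::-1].copy()
hsv=cv2.cvtColor(f["img"],cv2.COLOR_RGB2HSV); m=cv2.inRange(hsv,(100,110,40),(128,255,255))
def fit(pts,nm):
    w=np.array([onplane(f,p,.012)[:2] for p in pts],np.float32)
    vx,vy,x0,y0=cv2.fitLine(w,cv2.DIST_HUBER,0,.001,.001).ravel()
    a=np.degrees(np.arctan2(vy,vx)); print(nm,"yaw",(a+45)%90-45,(Ji([x0,y0,.012])*1000).round(1))
fit([(u,np.where(m[:,u])[0].max()+.5) for u in range(202,280)],"near")
fit([(u,np.where(m[:,u])[0].min()-.5) for u in range(184,224)],"farL")
fit([(u,np.where(m[:,u])[0].min()-.5) for u in range(232,266)],"farR")
fit([(u,np.where(m[:,u])[0].min()-.5) for u in list(range(184,222))+list(range(233,266))],"far")
fit([(np.where(m[v])[0].min()-.5,v) for v in range(194,245) if m[v].any()],"left")
fit([(np.where(m[v])[0].max()+.5,v) for v in range(170,218) if m[v,260:290].any()and not 180<v<196],"right")
plan([0,-.144,.105])
E
```

```text
near yaw 14.774078 [-63.7   0.   12. ]
farL yaw 14.505478 [64.1 44.9 12. ]
farR yaw 14.664886 [ 64.1 -53.5  12. ]
far yaw 14.59153 [64.1 -0.2 12. ]
left yaw 13.250023 [-5.2 97.1 12. ]
right yaw 14.77449 [ -1.5 -97.5  12. ]
clock 6.125 tcp jig mm [   1.1 -143.8  178.1] F jig [-0.1  0.6 -0.4] w 85.5
tool shift [73.1 -1.1  0.2]
tool y at -0.03 deg in jig; x axis world [-0.  0. -1.] z jig [-0. -1. -0.]
```

```bash
sed -i 's/^O=.*/YAW=np.radians(14.67); O=np.array([0.5872,0.0022,0])+0.00115*np.array([np.cos(YAW),np.sin(YAW),0])/' h.py
python3 -m pendant '[[40,0,0,0],[30,0,0,0],[4,0,0,0],[0,0,0,0]]' 0.2 20; python3 -m pendant '[[0,0,0,0],[0,0,0,0],[0,0,0,0],[0,0,0,0],[0,0,0,0],[0,0,0,0],[0,0,0,0],[0,0,0,0]]' -0.95 20;  python3 -c "
from h import *
plan([0,-.144,.105])"
```

```text
clock: 6.62
position: [0.6251, -0.1366, 0.1051]
tool_rot: [1.265, 1.57, -0.05]
force: [0.5, 0.2, 0.7]
grip_width: 0.051
clock: 7.62
position: [0.6251, -0.1371, 0.1051]
tool_rot: [1.384, 1.57, 0.069]
force: [-3.0, 1.1, 7.4]
grip_width: 0.0091
clock 7.625 tcp jig mm [   0.2 -144.3  105.1] F jig [-2.6  1.8  7.4] w 9.1
tool shift [ 0.1 -0.2 -0.3]
tool y at -0.05 deg in jig; x axis world [ 0.001  0.    -1.   ] z jig [-0.001 -1.     0.   ]
```

```bash
python3 -m pendant '[[0.2,-3.2,0,0],[0.5,-3.2,0,0],[0.8,-3.1,0,0],[1.1,-3,0,0],[1.4,-2.9,0,0],[1.7,-2.7,0,0],[1.9,-2.5,0,0],[2.2,-2.3,0,0],[0,0,0,0],[0,0,0,0]]' -0.95 20;  python3 -c "
from h import *
plan([-.02296,-.144,.0953])"
```

```text
clock: 8.88
position: [0.6043, -0.1426, 0.0954]
tool_rot: [1.26, 1.567, -0.055]
force: [6.4, 1.7, 1.5]
grip_width: 0.0093
clock 8.875 tcp jig mm [ -21.3 -144.4   95.4] F jig [6.6 0.  1.5] w 9.3
tool shift [ 0.1 -1.7 -0.4]
tool y at -0.02 deg in jig; x axis world [ 0.004 -0.    -1.   ] z jig [-0.    -1.     0.001]
```

```bash
python3 -m pendant '[[0,-1,0,0],[0,-0.8,0,0],[0,0,0,0],[0,0,0,0]]' -0.95 20;  python3 -c "
from h import *
plan([-.02296,-.144,.0953])"
```

```text
clock: 9.38
position: [0.6035, -0.1428, 0.0953]
tool_rot: [1.25, 1.566, -0.065]
force: [15.0, 2.0, -7.0]
grip_width: 0.0092
clock 9.375 tcp jig mm [ -22.  -144.4   95.3] F jig [15.  -1.9 -7. ] w 9.2
tool shift [-0.  -0.9 -0.4]
tool y at 0.01 deg in jig; x axis world [ 0.005 -0.    -1.   ] z jig [ 0.    -1.     0.002]
```

```bash
python3 -m pendant '[[1,0,0,0],[1,0,0,0],[0,0,0,0],[0,0,0,0]]' -0.95 20;  python3 -c "
from h import *
plan([-.02296,-.144,.0953])
f=grab_frame('side');crop(f,(275,205),60,45,6,'s4.png')"
```

```text
clock: 9.88
position: [0.6024, -0.1431, 0.0935]
tool_rot: [1.267, 1.568, -0.048]
force: [3.9, 1.4, 5.0]
grip_width: 0.0091
clock 9.875 tcp jig mm [ -23.2 -144.4   93.5] F jig [4.1 0.4 5. ] w 9.1
tool shift [-1.8  0.3 -0.4]
tool y at -0.02 deg in jig; x axis world [ 0.003 -0.    -1.   ] z jig [-0.    -1.     0.001]
```

View pics/s4.png

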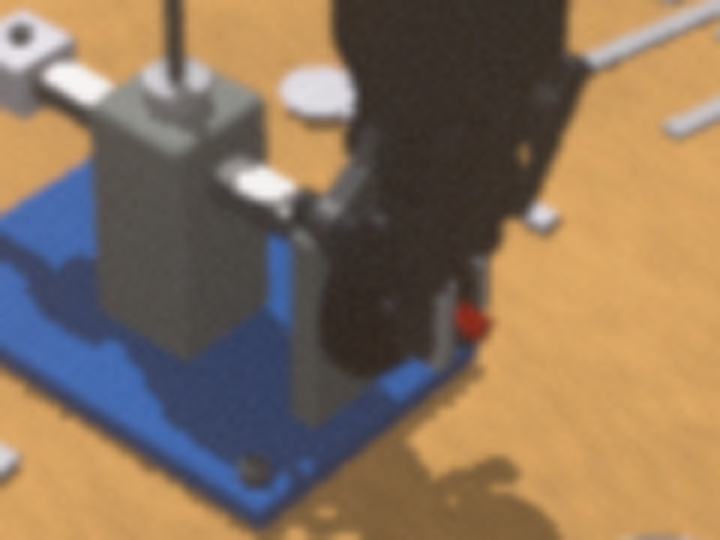

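```bash
python3 -m pendant '[[0,0,0,0],[0,0,0,0],[-20,0,0,0],[-40,0,0,0],[-50,0,0,0],[0,0,30,0],[0,0,60,0],[0,0,60,0],[0,0,0,0]]' 0 20;  python3 -c "
from h import *
plan([-.02296,-.144,.0953])
f=grab_frame('side');crop(f,(275,205),60,45,6,'s5.png')
f=grab_frame('top');crop(f,(265,190),60,45,6,'t5.png')
f=grab_frame('wrist');cv2.imwrite('pics/w5.png',f['img'][:,:,::-1])"
```

```text
clock: 11.05
position: [0.6377, -0.294, 0.2036]
tool_rot: [-0.266, 1.568, -1.587]
force: [0.3, 0.2, -0.1]
grip_width: 0.0427
clock 11.05 tcp jig mm [ -27.3 -299.3  203.6] F jig [ 0.4  0.1 -0.1] w 42.7
tool shift [ 107.8    3.4 -155.6]
tool y at -0.37 deg in jig; x axis world [-0.    -0.003 -1.   ] z jig [-0.007 -1.     0.003]
```

View pics/s5.png

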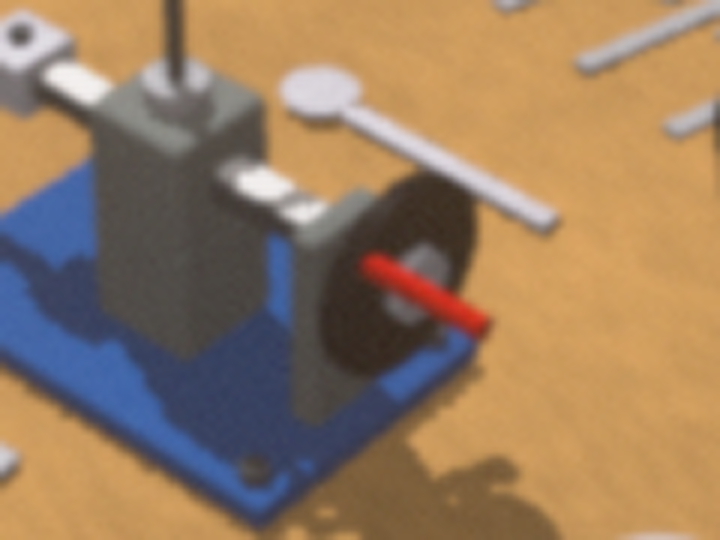

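View pics/t5.png

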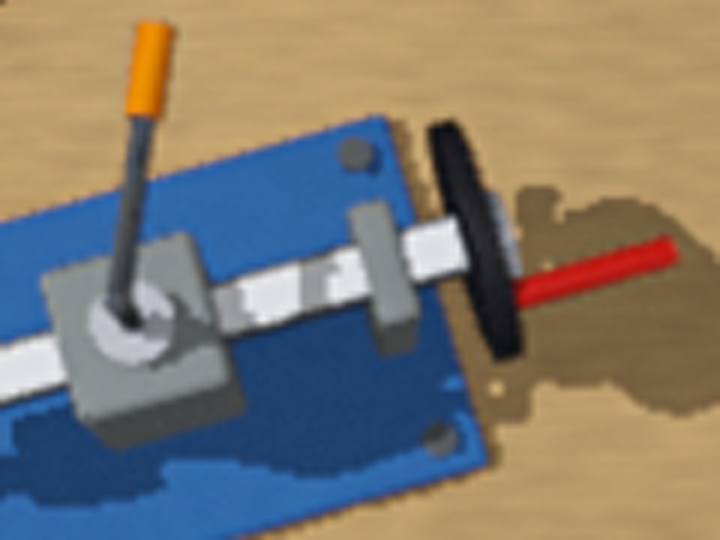

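View pics/w5.png

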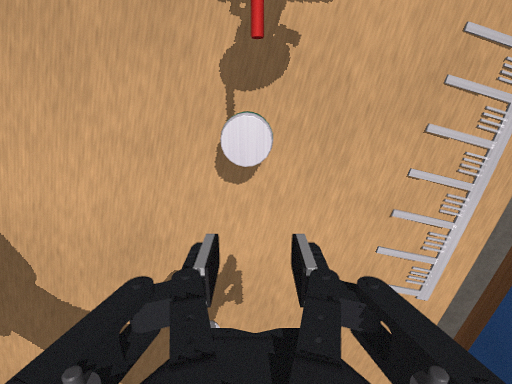

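```bash
cat > ang.py <<'E'
from h import *
for n,win in [("top",(258,180,350,260)),("side",(255,180,312,275))]:
    f=grab_frame(n);hsv=cv2.cvtColor(f["img"],cv2.COLOR_RGB2HSV).astype(int)
    if n=="top": win=(280,155,350,220)
    sub=np.zeros(f["img"].shape[:2],bool); x0,y0,x1,y1=win; sub[y0:y1,x0:x1]=1
    r=(((hsv[...,0]<6)|(hsv[...,0]>174))&(hsv[...,1]>170)&(hsv[...,2]>60)&sub)
    ys,xs=np.where(r); vx,vy,cx,cy=cv2.fitLine(np.c_[xs,ys].astype(np.float32),cv2.DIST_L2,0,.01,.01).ravel()
    nv=np.array([-vy,vx]); 
    b=f["img"].max(2)<48; sub[:]=0; sub[y0-30:y1+20,x0-25:x1+20]=1; b&=sub
    k,l,st,ce=cv2.connectedComponentsWithStats(b.astype(np.uint8)); i=1+st[1:,4].argmax()
    # predicted wheel outline
    t=np.linspace(0,2*np.pi,200)
    P=np.vstack([[J([.04*np.sin(a),y,.09+.04*np.cos(a)]) for a in t] for y in(-.105,-.115)])
    q=proj(f,P); box=(q.min(0),q.max(0)); ys2,xs2=np.where(l==i)
    mb=(np.array([xs2.min(),ys2.min()])-.5,np.array([xs2.max(),ys2.max()])+.5)
    print(n,"red n",r.sum(),"c",cx.round(2),cy.round(2),"wheel pred box",np.round(box,1).tolist(),"meas",np.round(mb,1).tolist())
    bias=((mb[0]+mb[1])-(box[0]+box[1]))/2
    for th in (-.1,-.05,0,.05,.1):
        a=th-.8; p=proj(f,[J([.032*np.sin(a),y,.09+.032*np.cos(a)]) for y in(-.12,-.165)])
        m=p.mean(0); print(th,"perp px",round(float(nv@(m-[cx,cy])),2),"with wheel bias",round(float(nv@(m+bias-[cx,cy])),2))
E
python3 ang.py
```

```text
top red n 135 c 303.7 189.85 wheel pred box [[275.9, 163.4], [293.1, 205.1]] meas [[276.5, 165.5], [291.5, 204.5]]
-0.1 perp px 1.05 with wheel bias 1.62
-0.05 perp px 0.42 with wheel bias 1.0
0 perp px -0.23 with wheel bias 0.34
0.05 perp px -0.92 with wheel bias -0.35
0.1 perp px -1.63 with wheel bias -1.06Traceback (most recent call last):
  File "ang.py", line 10, in <module>
    k,l,st,ce=cv2.connectedComponentsWithStats(b.astype(np.uint8)); i=1+st[1:,4].argmax()
                                                                        ~~~~~~~~~~~~~~~^^
ValueError: attempt to get argmax of an empty sequence
```

```bash
sed -i 's/max(2)<48/max(2)<75/' ang.py; python3 ang.py; python3 -c "
from h import *
plan([0,-.0,.2])"
```

```text
top red n 132 c 303.6 189.94 wheel pred box [[275.9, 163.4], [293.1, 205.1]] meas [[276.5, 164.5], [291.5, 204.5]]
-0.1 perp px 0.99 with wheel bias 1.08
-0.05 perp px 0.36 with wheel bias 0.46
0 perp px -0.3 with wheel bias -0.2
0.05 perp px -0.98 with wheel bias -0.89
0.1 perp px -1.7 with wheel bias -1.6
side red n 89 c 284.56 208.07 wheel pred box [[268.1, 187.5], [295.7, 223.2]] meas [[266.5, 188.5], [292.5, 229.5]]
-0.1 perp px 1.18 with wheel bias 5.57
-0.05 perp px 0.41 with wheel bias 4.8
0 perp px -0.37 with wheel bias 4.02
0.05 perp px -1.15 with wheel bias 3.24
0.1 perp px -1.93 with wheel bias 2.46
clock 11.4 tcp jig mm [ -24.3 -293.1  203. ] F jig [-0.  -0.2  0.3] w 42.7
tool shift [   3.1   24.5 -293.1]
tool y at 0.04 deg in jig; x axis world [ 0.  0. -1.] z jig [ 0.001 -1.    -0.   ]
```

```bash
python3 -m pendant '[[0,17,-53,0],[0,17,-53,0],[0,17,-53,0],[0,17,-54,0],[0,17,-54,0],[0,0,0,-9.5],[0,0,0,-9.5],[0,0,0,-9.5],[0,0,0,-9.5],[0,0,0,-9.5],[0,0,0,-9.5],[0,0,0,-10]]' 0 20; python3 -c "
from h import *
plan([.0608,-.0258,.148]);print(bot.observe()['qpos'])
f=grab_frame('wrist');cv2.imwrite('pics/w6.png',f['img'][:,:,::-1])
print(proj(f,[J([.0737,-.0313,.174]),J([0,0,.171]),J([0,0,.125])]))"
```

```text
clock: 12.9
position: [0.6534, -0.0079, 0.2028]
tool_rot: [-0.232, 1.571, -0.372]
force: [-0.2, 0.1, -0.6]
grip_width: 0.0428
clock 12.9 tcp jig mm [ 60.4 -26.6 202.8] F jig [-0.1  0.1 -0.6] w 42.8
tool shift [54.8  0.9  0.1]
tool y at 67.33 deg in jig; x axis world [ 0. -0. -1.] z jig [ 0.923 -0.385  0.   ]
[-0.13907156  0.59833775  0.09387797  1.55175978 -0.06292181  0.99426972
  1.40406671]
[[256.32859869 244.53807518]
 [257.2835321  130.71549673]
 [256.80672062 125.12670903]]
```

View pics/w6.png

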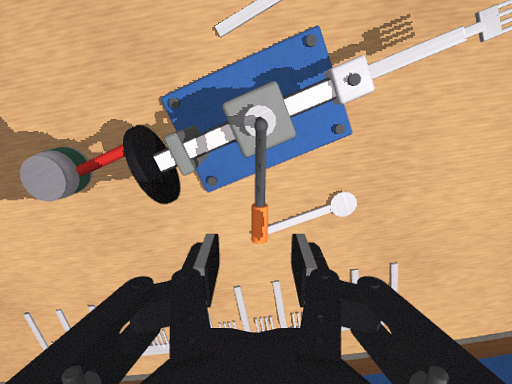

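```bash
cat > tq.py <<'E'
from h import *
s=bot.observe(); p=Ji(s["position"]); F=Ji(s["force"]+O); R=toolR(s)
yj=Ji(R[:,1]+O)
print("clock",round(s["clock"],2),"r",round(np.hypot(*p[:2])*1000,1),"az",np.degrees(np.arctan2(p[1],p[0])).round(1),"z",(p[2]*1000).round(1),"tool y",np.degrees(np.arctan2(yj[1],yj[0])).round(1),"Ftool",(R.T@s["force"]).round(2),"Mtool",(R.T@s["moment"]).round(3),"T=rxF",round(p[0]*F[1]-p[1]*F[0],3),"Mz",s["moment"][2].round(3),"w",round(s["grip_width"]*1000,1),"q7",s["qpos"][6].round(2))
E
python3 -m pendant '[[25,0,0,0],[25,0,0,0],[5,0,0,0],[0,0,0,0],[0,0,0,0],[0,0,0,0]]' -0.45 20; python3 tq.py
python3 -m pendant '[[0,-10.4,-0.8,9],[0,-10.4,-0.8,9],[0,-10.4,-0.8,9],[0,0,0,0]]' -0.45 20;python3 tq.py
```

```text
clock: 13.7
position: [0.654, -0.0086, 0.1483]
tool_rot: [0.225, 1.57, 0.079]
force: [-0.2, -0.0, -0.1]
grip_width: 0.0233
clock 13.7 r 66.6 az -24.2 z 148.3 tool y 66.9 Ftool [ 0.06 -0.06 -0.21] Mtool [-0.001  0.003  0.024] T=rxF -0.004 Mz 0.001 w 23.3 q7 1.4
clock: 14.2
position: [0.6421, -0.0378, 0.1479]
tool_rot: [-0.318, 1.57, -0.936]
force: [-0.0, -0.7, 0.3]
grip_width: 0.0236
clock 14.2 r 67.2 az -51.5 z 147.9 tool y 40.0 Ftool [-0.34 -0.55  0.37] Mtool [-0.039  0.063  0.005] T=rxF -0.036 Mz 0.039 w 23.6 q7 1.06
```

```bash
python3 -m pendant '[[0,-10.4,-0.8,9],[0,-10.4,-0.8,9],[0,-5.8,-0.3,5]]' -0.45 20;python3 tq.py; python3 -c "
from h import *
f=grab_frame('wrist');cv2.imwrite('pics/w7.png',f['img'][:,:,::-1])"
```

```text
clock: 14.58
position: [0.6229, -0.0551, 0.1477]
tool_rot: [1.604, 1.57, 0.586]
force: [0.9, 1.8, -0.9]
grip_width: 0.0232
clock 14.57 r 67.2 az -73.7 z 147.7 tool y 17.0 Ftool [ 0.89  1.72 -1.06] Mtool [0.005 0.108 0.377] T=rxF 0.115 Mz -0.005 w 23.2 q7 0.76
```

View pics/w7.png

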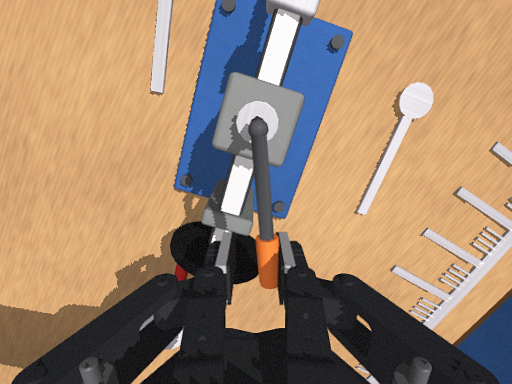

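```bash
python3 -m pendant '[[0,-10.4,-0.8,9],[0,-10.4,-0.8,9],[0,-10.4,-0.8,9],[0,-10.4,-0.8,9],[0,-5.8,-0.3,5]]' -0.45 20;python3 tq.py;  python3 -m pendant '[[0,-4.6,-0.2,4],[0,-4.6,-0.2,4],[0,-4.6,-0.2,4]]' -0.45 20;python3 tq.py
```

```text
clock: 15.25
position: [0.5773, -0.0642, 0.1477]
tool_rot: [1.566, 1.57, -0.167]
force: [2.0, -1.0, -1.7]
grip_width: 0.0233
clock 15.25 r 67.5 az -114.0 z 147.7 tool y -23.9 Ftool [1.66 2.12 0.68] Mtool [ 0.024 -0.05   0.412] T=rxF 0.144 Mz -0.024 w 23.3 q7 0.21
clock: 15.62
position: [0.5643, -0.0605, 0.1477]
tool_rot: [1.642, 1.57, -0.298]
force: [1.4, -0.6, -1.1]
grip_width: 0.0234
clock 15.62 r 67.4 az -125.6 z 147.7 tool y -35.8 Ftool [1.14 1.55 0.08] Mtool [-0.011 -0.152  0.422] T=rxF 0.105 Mz 0.011 w 23.4 q7 0.04
```

```bash
python3 -m pendant '[[0,-4.6,-0.2,4],[0,-4.6,-0.2,4],[0,-4.6,-0.2,4]]' -0.45 20 >/dev/null;python3 tq.py
```

```text
clock 16.0 r 67.2 az -137.3 z 147.6 tool y -47.9 Ftool [1.87 2.29 0.87] Mtool [-0.004 -0.212  0.372] T=rxF 0.154 Mz 0.004 w 23.6 q7 -0.13
```

```bash
python3 -m pendant '[[0,-4.6,-0.2,4],[0,-4.6,-0.2,4],[0,-4.6,-0.2,4]]' -0.45 20 >/dev/null;python3 tq.py
```

```text
clock 16.38 r 67.0 az -149.2 z 147.6 tool y -59.9 Ftool [1.36 2.01 1.  ] Mtool [ 0.008 -0.217  0.385] T=rxF 0.134 Mz -0.008 w 23.6 q7 -0.31
```

```bash
python3 -m pendant '[[0,-4.6,-0.2,4],[0,-4.6,-0.2,4],[0,-4.6,-0.2,4]]' -0.45 20 >/dev/null;python3 tq.py
```

```text
clock 16.75 r 66.7 az -161.1 z 147.6 tool y -71.9 Ftool [1.44 1.16 0.77] Mtool [-0.03  -0.158  0.394] T=rxF 0.077 Mz 0.03 w 23.4 q7 -0.49
```

```bash
python3 -m pendant '[[0,-4.6,-0.1,4],[0,-4.6,-0.1,4],[0,-4.6,-0.1,4]]' -0.45 20 >/dev/null;python3 tq.py
```

```text
clock 17.12 r 66.6 az -173.0 z 147.5 tool y -83.8 Ftool [1.77 2.47 1.82] Mtool [-0.012 -0.111  0.374] T=rxF 0.163 Mz 0.012 w 23.7 q7 -0.67
```

```bash
python3 -m pendant '[[0,-4.6,-0.1,4],[0,-4.6,-0.1,4],[0,-4.6,-0.1,4]]' -0.45 20 >/dev/null;python3 tq.py
```

```text
clock 17.5 r 66.7 az 175.2 z 147.4 tool y -95.9 Ftool [1.53 1.7  1.48] Mtool [-0.071 -0.179  0.636] T=rxF 0.111 Mz 0.072 w 23.5 q7 -0.85
```

```bash
python3 -m pendant '[[0,-4.6,-0.1,4],[0,-4.6,-0.1,4],[0,-4.6,-0.1,4]]' -0.45 20 >/dev/null;python3 tq.py
```

```text
clock 17.88 r 66.8 az 163.5 z 147.3 tool y -107.9 Ftool [3.69 4.93 2.51] Mtool [-0.053 -0.359  0.959] T=rxF 0.326 Mz 0.054 w 23.4 q7 -1.04
```

```bash
python3 -m pendant '[[0,-2.3,0,2],[0,-2.3,0,2],[0,0,0,0]]' -0.45 20 >/dev/null;python3 tq.py
```

```text
clock 18.25 r 66.7 az 159.5 z 147.3 tool y -111.9 Ftool [1.82 3.56 1.3 ] Mtool [-0.063 -0.256  0.777] T=rxF 0.235 Mz 0.064 w 23.2 q7 -1.1
```

```bash
python3 -m pendant '[[0,-2.3,0,2],[0,-2.3,0,2],[0,0,0,0]]' -0.45 20 >/dev/null;python3 tq.py; python3 -m pendant '[[0,0,0,0]]' >/dev/null;python3 tq.py
```

```text
clock 18.62 r 66.7 az 155.7 z 147.4 tool y -115.9 Ftool [3.08 4.92 0.92] Mtool [-0.019 -0.194  0.956] T=rxF 0.326 Mz 0.02 w 23.4 q7 -1.17
clock 18.75 r 66.6 az 155.7 z 147.4 tool y -115.9 Ftool [2.7  4.48 1.27] Mtool [-0.015 -0.177  0.884] T=rxF 0.296 Mz 0.016 w 23.7 q7 -1.17
```

```bash
python3 -m pendant '[[0,-2.3,0,2],[0,-2.3,0,2],[0,0,0,0]]' -0.45 20 >/dev/null;python3 tq.py; python3 -c "
from h import *
f=grab_frame('wrist');cv2.imwrite('pics/w8.png',f['img'][:,:,::-1])
f=grab_frame('side');crop(f,(245,190),70,52,5,'s8.png')"; python3 tq.py
```

```text
clock 19.12 r 66.7 az 151.7 z 147.4 tool y -120.0 Ftool [3.83 5.61 1.7 ] Mtool [-0.061 -0.37   1.053] T=rxF 0.371 Mz 0.061 w 23.6 q7 -1.23
clock 19.23 r 66.7 az 151.7 z 147.4 tool y -120.0 Ftool [3.5  6.37 1.55] Mtool [-0.042 -0.237  1.031] T=rxF 0.421 Mz 0.043 w 23.4 q7 -1.23
```

View pics/w8.png

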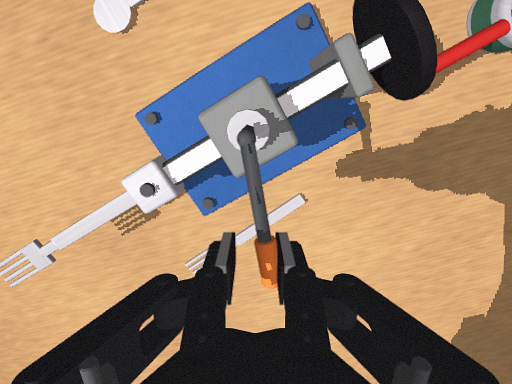

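View pics/s8.png

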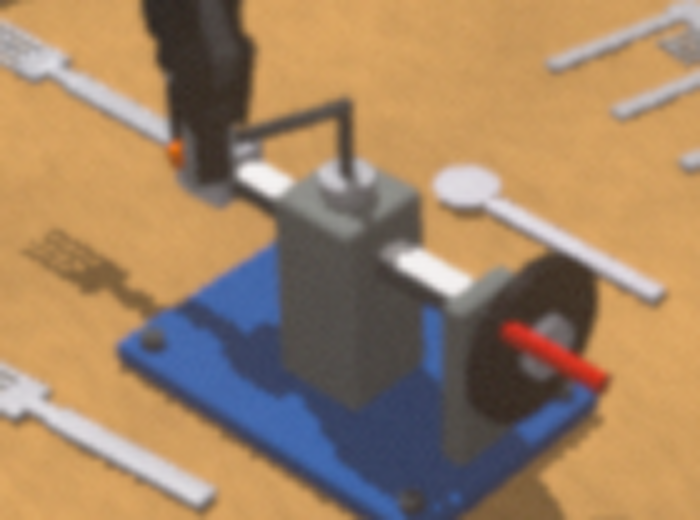

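```bash
python3 -m pendant '[[0,-2.3,0,2],[0,-2.3,0,2],[0,0,0,0]]' -0.45 20 >/dev/null;python3 tq.py; python3 -m pendant '[[0,0,0,0]]' >/dev/null;python3 tq.py
```

```text
clock 19.6 r 66.7 az 147.9 z 147.3 tool y -124.0 Ftool [2.83 5.54 1.32] Mtool [ 0.028 -0.337  1.259] T=rxF 0.367 Mz -0.028 w 23.2 q7 -1.29
clock 19.73 r 66.7 az 147.9 z 147.4 tool y -124.0 Ftool [3.78 6.37 2.48] Mtool [-0.068 -0.326  1.21 ] T=rxF 0.419 Mz 0.069 w 23.6 q7 -1.29
```

```bash
cat > tqa.py <<'E'
from h import *
A=[]
for i in range(6):
    s=bot.observe(); p=Ji(s["position"]); F=Ji(s["force"]+O); R=toolR(s)
    A.append([p[0]*F[1]-p[1]*F[0],s["moment"][2],(R.T@s["force"])[1],(R.T@s["moment"])[2]]); 
    if i<5: grab_frame("side")
A=np.array(A); print("clock",s["clock"],"az",np.degrees(np.arctan2(p[1],p[0])).round(1),"mean rxF,Mz,Fy,Mtz",A.mean(0).round(3),"sd",A.std(0).round(3),"total",(A[:,0]+A[:,1]).mean().round(3))
E
python3 -m pendant '[[0,-2.3,0,2],[0,-2.3,0,2],[0,0,0,0]]' -0.45 20 >/dev/null;python3 tqa.py
```

```text
clock 20.35 az 144.0 mean rxF,Mz,Fy,Mtz [0.441 0.04  6.673 1.358] sd [0.046 0.027 0.694 0.026] total 0.481
```

```bash
python3 -m pendant '[[0,-2.3,0,2],[0,-2.3,0,2],[0,-1.2,0,1],[0,0,0,0]]' -0.45 20 >/dev/null;python3 tqa.py
```

```text
clock 21.1 az 139.3 mean rxF,Mz,Fy,Mtz [0.561 0.057 8.479 1.67 ] sd [0.018 0.019 0.274 0.043] total 0.618
```

```bash
python3 -m pendant '[[0,-1.2,0,1],[0,-1.2,0,1],[0,0,0,0],[0,0,0,0]]' -0.45 20 >/dev/null;python3 tqa.py;python3 tqa.py
```

```text
clock 21.85 az 137.2 mean rxF,Mz,Fy,Mtz [0.62  0.055 9.373 1.802] sd [0.025 0.04  0.38  0.041] total 0.676
clock 22.1 az 137.2 mean rxF,Mz,Fy,Mtz [0.605 0.057 9.139 1.825] sd [0.033 0.025 0.512 0.036] total 0.662
```

```bash
python3 -m pendant '[[0,0,0,0],[0,0,0,0],[0,1.5,0,0],[0,1.5,0,0],[0,1.5,0,0],[0,0,0,0]]' -0.45 20 >/dev/null;python3 tq.py;  python3 -m pendant '[[0,0,0,0],[0,0,0,0],[0,0,0,0],[0,0,0,0]]' 0.2 20 >/dev/null;python3 tq.py; python3 -c "
from h import *
f=grab_frame('wrist');cv2.imwrite('pics/w9.png',f['img'][:,:,::-1])"
```

```text
clock 22.85 r 66.5 az 140.7 z 147.5 tool y -135.0 Ftool [ 4.46  4.88 -0.75] Mtool [-0.05   0.189  1.128] T=rxF 0.328 Mz 0.05 w 23.5 q7 -1.46
clock 23.35 r 66.4 az 140.4 z 147.6 tool y -135.0 Ftool [ 0.47  2.97 -1.44] Mtool [-0.121  0.403  0.596] T=rxF 0.205 Mz 0.121 w 51.1 q7 -1.46
```

View pics/w9.png

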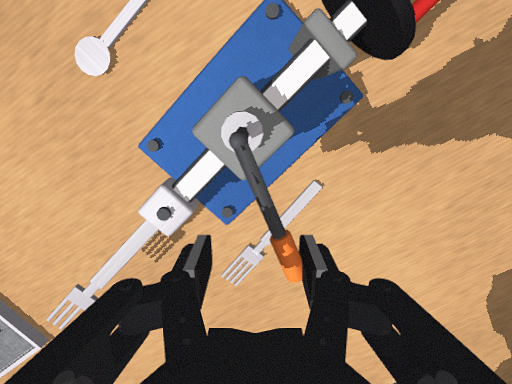

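```bash
python3 -m pendant '[[0,1.5,0,0],[0,1.5,0,0],[0,0,0,0],[0,0,0,0]]' 0.2 20 >/dev/null;python3 tqa.py;  python3 -m pendant '[[0,1.5,0,0],[0,1.5,0,0],[0,0,0,0],[0,0,0,0]]' 0.2 20 >/dev/null;python3 tqa.py; python3 -c "
from h import *
f=grab_frame('wrist');cv2.imwrite('pics/w10.png',f['img'][:,:,::-1])"
```

```text
clock 24.15 az 143.1 mean rxF,Mz,Fy,Mtz [0.206 0.072 2.87  0.658] sd [0.029 0.039 0.42  0.047] total 0.277
clock 24.9 az 145.6 mean rxF,Mz,Fy,Mtz [0.177 0.053 2.451 0.542] sd [0.028 0.02  0.435 0.016] total 0.23
```

View pics/w10.png

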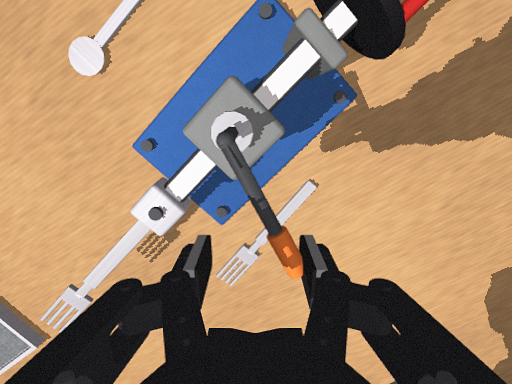

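```bash
python3 -m pendant '[[0,2,0,0],[0,2,0,0],[0,2,0,0],[0,0,0,0],[0,0,0,0]]' 0.2 20 >/dev/null;python3 tqa.py;  python3 -m pendant '[[0,2,0,0],[0,2,0,0],[0,2,0,0],[0,0,0,0],[0,0,0,0]]' 0.2 20 >/dev/null;python3 tqa.py; python3 -c "
from h import *
f=grab_frame('wrist');cv2.imwrite('pics/w11.png',f['img'][:,:,::-1])"
```

```text
clock 25.825 az 150.4 mean rxF,Mz,Fy,Mtz [0.169 0.031 2.324 0.466] sd [0.028 0.027 0.423 0.017] total 0.2
clock 26.7 az 155.1 mean rxF,Mz,Fy,Mtz [ 0.08  -0.012  1.099  0.28 ] sd [0.022 0.014 0.371 0.044] total 0.068
```

View pics/w11.png

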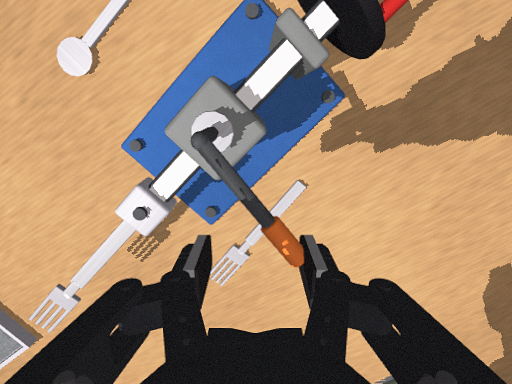

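```bash
cat > key.py <<'E'
from h import *
import sys
def keyaz(n):
    f=grab_frame(n); hsv=cv2.cvtColor(f["img"],cv2.COLOR_RGB2HSV)
    m=cv2.inRange(hsv,(6,190,110),(17,255,255)); k,l,st,ce=cv2.connectedComponentsWithStats(m)
    ok=[]
    for i in range(1,k):
        if st[i][4]<12: continue
        X=Ji(onplane(f,ce[i],.162)); ok.append((st[i][4],X*1000,np.degrees(np.arctan2(X[1],X[0]))))
    for o in sorted(ok,key=lambda o:-o[0])[:3]:
        if np.hypot(*o[1][:2])<120: print(n,o[0],"sleeve mid jig",o[1].round(1),"r",np.hypot(*o[1][:2]).round(1),"az",o[2].round(1))
for n in sys.argv[1:]: keyaz(n)
E
python3 key.py wrist side top; python3 tqa.py
```

```text
wrist 914 sleeve mid jig [-70.3  11.6 162. ] r 71.3 az 170.6
side 14 sleeve mid jig [-61.2   9.3 162. ] r 61.9 az 171.4
clock 27.15 az 155.2 mean rxF,Mz,Fy,Mtz [0.069 0.018 0.97  0.278] sd [0.045 0.032 0.668 0.026] total 0.087
```

```bash
python3 -m pendant '[[0,2,0,0],[0,2,0,0],[0,2,0,0],[0,0,0,0],[0,0,0,0]]' 0.2 20 >/dev/null;python3 tqa.py; python3 key.py wrist side; python3 -m pendant '[[0,0,0,0],[0,0,0,0],[0,0,0,0],[0,0,0,0],[0,0,0,0]]' 0.2 20 >/dev/null;  python3 key.py wrist side
```

```text
clock 28.025 az 159.6 mean rxF,Mz,Fy,Mtz [-0.007 -0.003 -0.244 -0.004] sd [0.033 0.016 0.601 0.019] total -0.009
wrist 987 sleeve mid jig [-70.9   6.  162. ] r 71.2 az 175.2
side 21 sleeve mid jig [-65.1   4.4 162. ] r 65.3 az 176.2
wrist 979 sleeve mid jig [-71.   6. 162.] r 71.3 az 175.2
side 20 sleeve mid jig [-64.7   4.4 162. ] r 64.8 az 176.1
```

The key now rests free at azimuth 175°, and two readings 0.6 s apart agree. I'll lift clear and check the whole scene.

```bash
python3 -m pendant '[[-20,0,0,0],[-50,0,0,0],[-50,0,0,0],[-30,0,0,0],[0,0,40,0],[0,0,50,0],[0,0,50,0],[0,0,50,0],[0,0,50,0],[0,0,0,0]]' 0.2 20; python3 tq.py; python3 key.py side top; python3 ang.py; python3 -c "
from h import *
f=grab_frame('top');cv2.imwrite('pics/t12.png',f['img'][:,:,::-1])
f=grab_frame('side');crop(f,(255,195),80,60,5,'s12.png')"
```

```text
clock: 30.1
position: [0.3598, 0.1067, 0.2992]
tool_rot: [0.634, 1.55, -3.041]
force: [-0.1, 0.9, -0.0]
grip_width: 0.0515
clock 30.1 r 251.2 az 140.8 z 299.2 tool y -135.3 Ftool [ 0.   -0.69  0.51] Mtool [ 0.007 -0.001 -0.034] T=rxF -0.185 Mz -0.007 w 51.5 q7 -2.42
side 37 sleeve mid jig [-69.3   5.  162. ] r 69.5 az 175.9
top 53 sleeve mid jig [-68.5   3.8 162. ] r 68.6 az 176.8
top red n 133 c 303.74 189.88 wheel pred box [[275.9, 163.4], [293.1, 205.1]] meas [[273.5, 164.5], [291.5, 204.5]]
-0.1 perp px 1.02 with wheel bias 0.69
-0.05 perp px 0.39 with wheel bias 0.06
0 perp px -0.27 with wheel bias -0.59
0.05 perp px -0.96 with wheel bias -1.28
0.1 perp px -1.67 with wheel bias -1.99
side red n 87 c 284.51 208.07 wheel pred box [[268.1, 187.5], [295.7, 223.2]] meas [[266.5, 188.5], [292.5, 229.5]]
-0.1 perp px 1.17 with wheel bias 5.56
-0.05 perp px 0.4 with wheel bias 4.78
0 perp px -0.38 with wheel bias 4.01
0.05 perp px -1.16 with wheel bias 3.23
0.1 perp px -1.94 with wheel bias 2.45
```

View pics/t12.png

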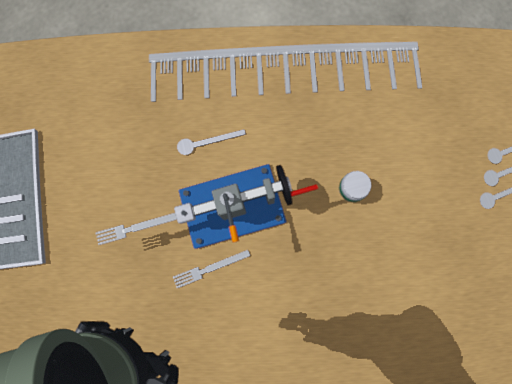

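View pics/s12.png

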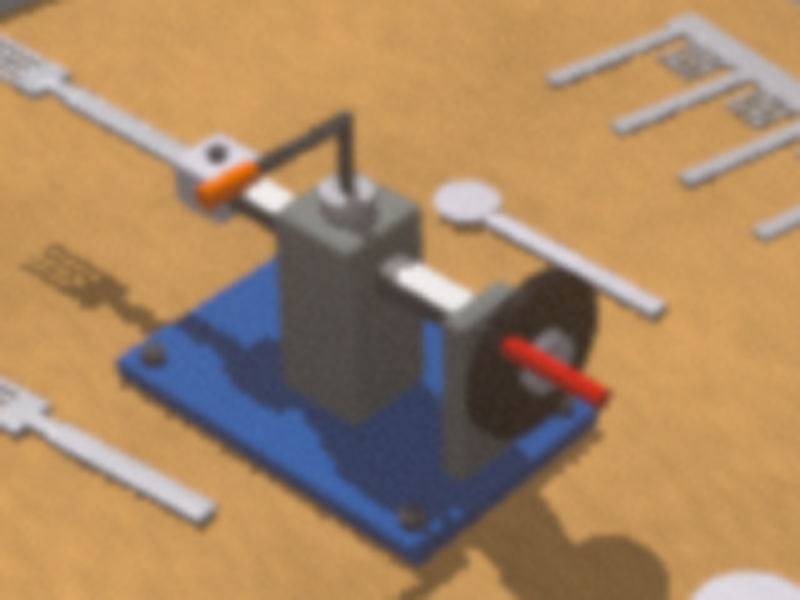

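```bash
python3 -c "
from workcell import job_done; print(job_done())"
```

```text
the job is handed in; nothing more can be done
None
```

I turned the spindle until the flat faces up and tightened the setscrew on it. The robot is clear of everything, and I handed the job in at about 30.5 s. The open point is how far the key sprang back once I let go.

**Spindle:** I gripped the fixed steady to find the jig's centre line, then gripped the red peg and carried it round. The gripper put the spindle within about 0.01 rad of 0. The top and side cameras both read about −0.02 rad, before and after tightening. Correcting those readings with the wheel's outline failed in the side view because of shadow. In the top view the corrected values scattered from −0.05 to +0.03 rad.

**Setscrew:** I pushed the key clockwise with one finger. Resistance rose from about 0.12 N m to about 0.35 N m after roughly 2.9 rad. I then eased it up to 0.66–0.68 N m (0.61 N m without the wrist moment). It stayed at about 0.6 N m or more for over a second, and no reading went above 0.7 N m.

**Springback:** the key came back about 0.5 rad as I released it, which is more than "a little". It stopped close to where resistance had first risen and held there at 175–177°. I did not push it again to confirm that it is still snug.

**Surroundings:** in the last pictures the blanks and the tin look unmoved, judged by eye.

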